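# Set the jig's collar stop and press the insert block into the corner

## Robot

A 7-joint arm with a two-finger parallel gripper is mounted at the origin on the work surface. World frame = base frame: x ahead of the robot, y to its left, z up, the work surface at z = 0. Lengths are in m, angles in rad, forces in N, time in s.
With the tool pointing down it reaches from about 0.425 to 0.925 m from the base axis. Payload 6.8 kg.
Tool frame: the origin (TCP) lies on the centre line of the jaws, within the pads' length; the fingertips stand 11 mm ahead of it and the grasp point (between the pads) lies 8 mm behind it; z points along the fingers, y is the direction in which the jaws open and shut (so a half turn about z gives the same grasp; the last joint's range is limited). The gripper opens to 85 mm and grips with 20 to 120 N. Pads are 22 mm wide; open, the fingers measure 114 mm over their backs; the gripper's body (76 mm by 85 mm) begins 54 mm behind the grasp point. The pads swing forward as they close: fully open they stand 13 mm farther back than shut.
Start: joints at [-1.279, 0.477, 0.022, 1.555, -0.011, 1.109, -0.083], TCP at [0.263, 0.622, 0.242] pointing down, gripper open.
Joint ranges: [-2.96, 2.96], [-0.34, 2.1], [-1.41, 1.46], [0.24, 2.44], [-1.37, 4.51], [0.17, 1.92], [-2.96, 2.96]. Speed limits (rad/s): [2.39, 2.39, 3.14, 3.14, 3.14, 3.14, 3.14].

## Interface

Orientations are given as a rotation vector (axis times angle).
In Python, from bench import r gives the robot as it stands.
- The arm moves only by the tool send_rows, never from a script. Its argument "deltas" is a list of rows, each a list of 7 numbers: the opening, from 0 (shut) to 1 (fully open), then the shift along the tool's x, y, z as a fraction of full scale, then the turn, a rotation vector about the tool's x, y, z as a fraction of full scale. In form: [[hand, x, y, z, ax, ay, az], ...]. A call has 1 to 20 rows; each row is the pose to reach, as a shift and turn from the pose commanded when the call began, along the tool's axes at that moment, turning the shorter way round; what a row does not reach only later rows make up. Full scale, the value 1, is 150 mm for a shift and 180 degrees for a turn. A row lasts 1/12 s, in which the tool goes at most 41.7 mm and 7.16 degrees, less where a joint would pass 70% of its speed; a pose out of reach is approached as far as the arm can. A call with a number of a shift or a turn outside -1 to 1 is refused whole. A call with a gripper value outside its range is refused whole. The fingers move at their own pace and stop on an object; "squeeze" is the grip in N (left out, the last holds). Time passes only in rows, so rows that repeat a pose let the fingers close. It gives the time, the measured TCP pose, the force and the opening at its end, in the units of the state.
- r.get_obs(): the state, without advancing time (a new reading comes with each control period).
- r.grab_frame(name): name is "scene" or "top" or "wrist"; returns a dict with "pixels" (400x640x3 uint8, red, green, blue), "camera_matrix" (3x3 intrinsics, pixels), "rvec" (rotation vector, rad) and "tvec" (3), from world to camera coordinates, as OpenCV has them. Camera axes: x right, y down, z forward; pixel columns grow to the right and rows downward; lengths in m; the calibration is good to about 2 mm. A picture is of the moment at which its call begins. There is no depth.
- r.hand_in(): hands the job in, once; it reports no verdict.
The state is a dict: "clock": time; "joints": joint angles; "qvel": joint speeds; "tau": joint torques, N m; "tcp_pos": TCP position; "orientation": TCP orientation; "contact_force": force on the tool from outside, world axes, zero at the start; "moment": the same for the moment, N m; "grip_width": finger opening in m.
Only numpy, scipy, OpenCV 4.12 (cv2) and the standard library are available. Lean on these libraries where they do the work, as an engineer would, in place of code of your own. Each camera call takes 0.05 s, during which the arm holds its last target. There are 200 camera calls.

## Task

Set up the corner jig: thread the blue spacer collar down the jig's post until it is fully home on the bed, let go of it, then thread the orange lock collar down on top of it, also fully home. Then lay the black insert block flat on the jig's bed and press it firmly into the corner, flat against the steel fence and against the side of the blue collar at the same time. Finish while holding it there: do not let go, keep the fingers on the block and keep both contacts pressed; leave everything else on the table where it is.

Things in the scene. Friction and masses are not known exactly. Their poses are not given: they have to be found in the camera images.
- jig: Corner jig fixed to the table, its place and yaw vary: a plywood bed 200 (x) x 240 (y) x 10 mm thick, origin under the centre of the bed at table height, bed top 10 mm above the origin. Its +x points across the bed to the fence at the far edge, its +y to the side where the post stands, z up.
- fence: Fixed steel bar 15 mm thick, 240 mm long, 35 mm high standing on the bed along its whole far edge. Origin on the bed top, in the middle of the length of the face that looks onto the bed (at x = 85 mm, z = 10 mm of the jig's frame); that face is normal to the jig's x, the bar runs along y; axes parallel to the jig's.
- post_foot (a point): Foot of the post: the point on the post's axis on the bed top, at x = 25, y = 80, z = 10 mm of the jig's frame. The fixed upright steel post is 18 mm in diameter and 48 mm high above the bed, its top 8 mm tapering to 8 mm in diameter. Its axis lies 60 mm in front of the fence's face. Axes parallel to the jig's.
- spacer: Blue plastic spacer collar, loose: outside diameter 50 mm, hole 21 mm, 25 mm high, about 60 g, standing flat on the table to the left. Origin at the centre of its underside, z along its axis. It, the orange and the grey collar swap places between runs.
- lock: Orange plastic lock collar, loose: outside diameter 36 mm, hole 21 mm, 18 mm high, about 30 g, standing flat on the table. Origin at the centre of its underside, z along its axis.
- insert: Black plastic insert block, loose, 110 (x) x 120 (y) x 30 mm, 0.35-0.7 kg, flat on the table to the right; upright handle rib amid its top: 60 long (x), 16 thick (y), 30 mm high (top 60 mm above the underside). Origin: centre of underside. In the corner with axes parallel to the jig's, +x face on the fence, +y face on the collar, its origin is at x 30, y -5 (+-2) mm in the jig's frame.
- spare: Grey spare collar with too small a hole (12 mm), outside diameter 44 mm, 22 mm high, loose among the other collars; not to be used or moved. Origin at the centre of its underside.
- tape_measure: Yellow tape measure, 65 x 35 x 60 mm high, loose, far right; not to be moved. Origin at the centre of its underside.
- screwdriver: Screwdriver about 200 mm long, lying at the far left, loose; not to be moved.
- offcut: Black plastic offcut, 80 x 100 x 25 mm, loose, far right; not to be moved. Origin at the centre of its underside.
There are look-alikes about, which are no part of the job. What is shaped like the insert but yellow is not meant.

How it is judged:
On the way, in this order (a step that is already met when the one before it is completed fails the run):
1. the blue collar is fully home on the post and released, the orange one not yet on (horizontal distance between spacer and post_foot below 0.005 m and z of spacer in the frame of post_foot below 0.004 m and angle between spacer's own z axis and vertical below 0.1 rad and contact force between the fingers and spacer below 0.1 N and horizontal distance between lock and post_foot above 0.02 m), for 0.2 s.
2. the orange collar is fully home on top of the blue one and released (horizontal distance between each of spacer, lock and post_foot below 0.005 m and z of spacer in the frame of post_foot below 0.004 m and angle between spacer's own z axis and vertical below 0.1 rad and z of lock in the frame of post_foot between 0.02 and 0.03 m and angle between lock's own z axis and vertical below 0.12 rad and contact force between the fingers and lock below 0.1 N), for 0.2 s.
At the end, for the whole second after the job is handed in: Fingers on the block, at rest, flat on the bed (4 mm), square to the fence within 0.05 rad, right of the post, pressing fence and blue collar with over 3 N each; both collars round the post (5 mm), blue within 4 mm of the bed, orange within 5 mm of the blue one's top (horizontal distance between each of spacer, lock and post_foot below 0.005 m and z of spacer in the frame of post_foot below 0.004 m and angle between spacer's own z axis and vertical below 0.1 rad and z of lock in the frame of post_foot between 0.02 and 0.03 m and angle between lock's own z axis and vertical below 0.12 rad and contact force between insert and fence above 3 N and contact force between insert and spacer above 3 N and contact force between the fingers and insert above 1 N and (angle between the x axis of insert and the x axis of jig, either way round below 0.05 rad or angle between the y axis of insert and the x axis of jig, either way round below 0.05 rad) and angle between insert's own z axis and vertical below 0.05 rad and z of insert in the frame of jig between 0.006 and 0.014 m and y of insert in the frame of jig below 0.02 m and linear speed of insert below 0.01 m/s); the arm keeps its last pose, push and grip.
It fails at once if the grey spare collar is moved more than 30 mm (distance of spare from where it was at the start of the episode above 0.03 m).
It fails at once if another bystander (tape measure, screwdriver, offcut) is moved more than 30 mm (distance of any of tape_measure, screwdriver, offcut from where it was at the start of the episode above 0.03 m).
It also fails if it takes over 72 s, if anything falls off the work surface, if the arm or the gripper's body presses on something with over 40 N, if the wrist force passes 120 N, or if a joint passes its speed limit or range.

## Working session

There is one attempt and no reset: what is moved stays moved. The work goes in short steps, Python scripts to look and compute and a tool call to move; the robot and the scene stay as the last step left them, time stands still between calls to the robot, and variables do not carry over. Pictures are saved under pics/ and viewed, about 8 in all and at most 12, crops included, and the job is handed in when it is done.

Besides the shell and the picture viewer there is one more tool, called after "Request:" by a JSON object that holds its "fn" and its "kwargs". send_rows: Moves the arm, as the interface text tells. Shift numbers are shares of 150 mm and turn numbers shares of 180 degrees, none past 1 either way. Its arguments: {"type":"object","properties":{"deltas":{"type":"array","items":{"type":"array","items":{"type":"number"}}},"squeeze":{"type":"number"}},"required":["deltas"]}

```bash
mkdir -p pics; ls
python3 - <<'E'
from bench import r
import cv2
print(r.get_obs())
for n in("scene","top"):
    f=r.grab_frame(n); cv2.imwrite(f"pics/{n}0.png",f["pixels"][:,:,::-1]); print(n,f["camera_matrix"],f["rvec"],f["tvec"])
E
```

```text
pics
{'clock': 0.0, 'joints': array([-1.27904748,  0.47779618,  0.0223334 ,  1.55647672, -0.01150889,
        1.10933015, -0.08307076]), 'qvel': array([-0.00147253, -0.00106406,  0.00113819,  0.0002159 , -0.00010104,
       -0.00036206,  0.00133837]), 'tau': array([-4.05402288e-04, -5.96438420e+01,  1.60739075e+00, -2.81201684e+01,
        1.23629623e-02,  9.10379458e-03, -1.72071748e-05]), 'tcp_pos': array([0.26253989, 0.6212035 , 0.24131756]), 'orientation': array([-6.23775895e-01, -3.07879114e+00,  2.93132676e-03]), 'contact_force': array([0.74024103, 0.0283421 , 0.60577049]), 'moment': array([-0.00064476, -0.0220817 ,  0.02761703]), 'grip_width': 0.0856062186858751}
scene [[410.97716786   0.         320.19464521]
 [  0.         410.97716786 200.66503513]
 [  0.           0.           1.        ]] [ 0.99210039  2.23951333 -1.21577857] [ 0.35679971 -0.1253478   1.60591961]
top [[372.92056799   0.         322.68396873]
 [  0.         372.92056799 207.59139673]
 [  0.           0.           1.        ]] [ 2.15115601 -2.13360951  0.18955983] [-0.08019008  0.48748569  1.20690442]
```

View pics/top0.png

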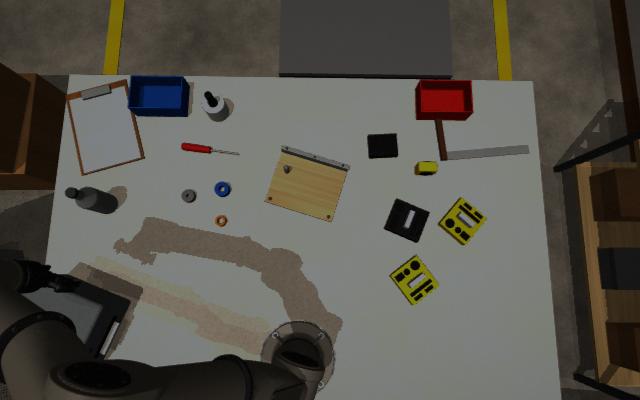

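View pics/scene0.png

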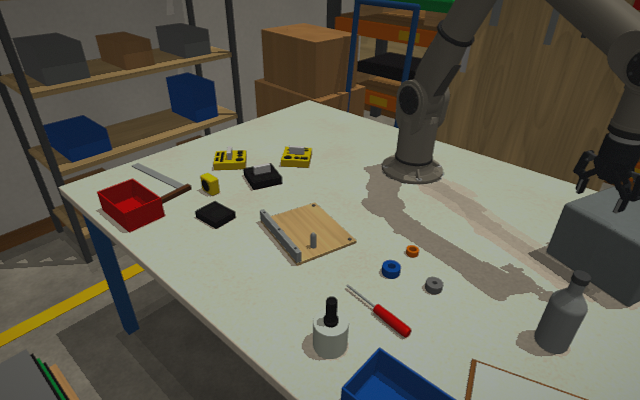

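The top view shows the blue collar at (222,189), orange at (221,220) and grey at (188,196). The jig has its post at (287,170) and its fence along (281,147)-(350,168). There are several insert-like things: the black ribbed block at (407,220), the yellow ones at (462,220) and (414,280), and the flat black offcut at (382,146). The black block with the handle rib at (407,220) fits the description. I'll confirm it in an enlarged crop.

```bash
cat > h.py <<'E'
import numpy as np, cv2
from bench import r
from scipy.spatial.transform import Rotation as R
from scipy.optimize import least_squares
def cam(f): return np.array(f["camera_matrix"]),cv2.Rodrigues(np.array(f["rvec"],float))[0],np.array(f["tvec"],float).ravel()
def ray(f,p):
    K,Rm,t=cam(f); d=Rm.T@np.linalg.solve(K,[p[0],p[1],1]); return -Rm.T@t,d
def onz(f,p,z):
    o,d=ray(f,p); return o+d*(z-o[2])/d[2]
def proj(f,P):
    K,Rm,t=cam(f); return cv2.projectPoints(np.atleast_2d(np.array(P,float)),Rm,t,K,None)[0][:,0]
def tri(obs): # [(f,p),...]
    A=np.zeros((3,3));b=np.zeros(3)
    for f,p in obs:
        o,d=ray(f,p);d/=np.linalg.norm(d);M=np.eye(3)-np.outer(d,d);A+=M;b+=M@o
    return np.linalg.solve(A,b)
def crop(f,x0,y0,w,h,s,name): 
    c=cv2.resize(f["pixels"][y0:y0+h,x0:x0+w,::-1],None,fx=s,fy=s,interpolation=cv2.INTER_CUBIC); c=cv2.convertScaleAbs(c,alpha=1.3,beta=10)
    for u in range(x0-x0%20+20,x0+w,20): cv2.putText(c,str(u),((u-x0)*s,10),0,.35,(255,255,255),1); cv2.line(c,((u-x0)*s,12),((u-x0)*s,18),(255,255,255),1)
    for v in range(y0-y0%20+20,y0+h,20): cv2.putText(c,str(v),(0,(v-y0)*s),0,.35,(255,255,255),1)
    if name: cv2.imwrite(name,c)
    return c
def blob(f,lo,hi,box=None):
    m=cv2.inRange(cv2.cvtColor(f["pixels"],cv2.COLOR_RGB2HSV),lo,hi)
    if box: x0,y0,x1,y1=box; k=np.zeros_like(m);k[y0:y1,x0:x1]=255;m&=k
    n,l,s,c=cv2.connectedComponentsWithStats(m); i=1+np.argmax(s[1:,4]); return c[i],s[i]
def go(pos,rotm=None): # print shift and turn in fractions from the present pose (frame of measured tool)
    o=r.get_obs(); T=R.from_rotvec(o["orientation"]); 
    print("shift",np.round(T.inv().apply(np.array(pos)-o["tcp_pos"])/.15,4),end=" ")
    if rotm is not None: print("turn",np.round((T.inv()*rotm).as_rotvec()/np.pi,4),end=" ")
    print()
def down(yaw): # tool z down, tool x at yaw
    return R.from_matrix(np.array([[np.cos(yaw),np.sin(yaw),0],[np.sin(yaw),-np.cos(yaw),0],[0,0,-1.]]))
E
python3 - <<'E'
from h import *
t=r.grab_frame("top"); s=r.grab_frame("scene")
a=crop(t,175,130,264,130,3,None); b=crop(s,230,150,264,65,3,None); b=crop(s,200,155,264,66,3,None)
cv2.imwrite("pics/c1.png",np.vstack([a,crop(s,200,150,264,65,3,None)]))
for nm,lo,hi in(("blue",(105,150,60),(125,255,255)),("orange",(5,170,100),(18,255,255))):
    bt,st=blob(t,lo,hi,(200,170,250,240)); bs,ss=blob(s,lo,hi,(360,230,450,290)); print(nm,bt,st,bs,ss,tri([(t,bt),(s,bs)]),onz(t,bt,.02))
for n,p,z in(("fl",(281,147),.045),("fr",(350,168),.045),("nr",(333,221),.01),("nl",(265,202),.01),("post",(287,170),.058),("ins",(407,220),.03),("spare",(188,196),.022),("offc",(382,146),.025),("tape",(427,168),.06)): print(n,onz(t,p,z))
o=r.get_obs();print(R.from_rotvec(o["orientation"]).as_matrix().round(3))
E
```

```text
blue [221.425      188.43333333] [215 182  14  14 120] [390.83268482 269.08560311] [382 261  18  18 257] [0.55630223 0.27119    0.01336433] [0.55457655 0.26992597 0.02      ]
orange [220.02564103 220.30769231] [216 216   9  10  39] [412.3015873  249.55555556] [407 246  12   9  63] [0.44592837 0.27040277 0.01329556] [0.44484989 0.26902734 0.02      ]
fl [0.69593813 0.0678382  0.045     ]
fr [ 0.62446098 -0.16792268  0.045     ]
nr [ 0.44714662 -0.11207621  0.01      ]
nl [0.51071336 0.1213232  0.01      ]
post [0.61165682 0.04440421 0.058     ]
ins [ 0.45017385 -0.36039931  0.03      ]
spare [0.52676289 0.38109653 0.022     ]
offc [ 0.71040087 -0.28184419  0.025     ]
tape [ 0.62313974 -0.42589182  0.06      ]
[[-0.921  0.389 -0.   ]
 [ 0.389  0.921 -0.001]
 [-0.    -0.001 -1.   ]]
```

View pics/c1.png

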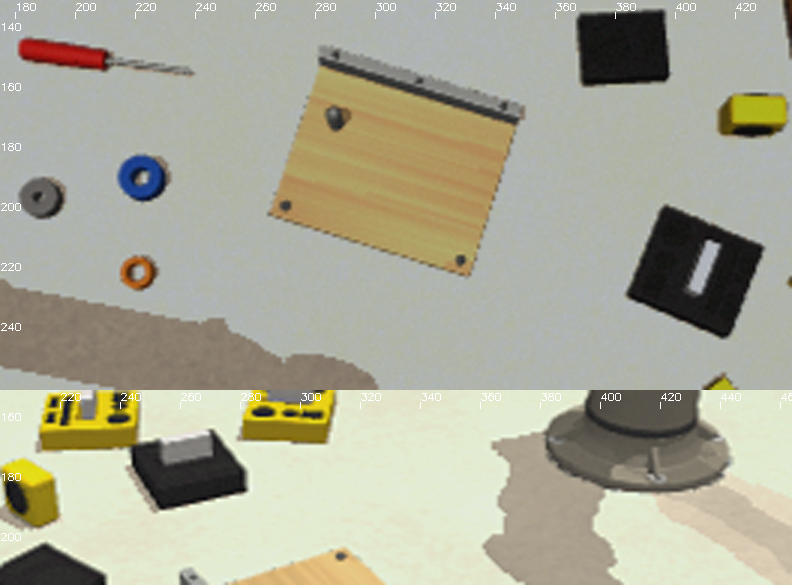

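The crop confirms the insert: a black block with a white rib at top px (397-429, 199-242), while the offcut at (382,146) has no rib. Next I fit the jig and insert poses from the corner pixels.

```bash
cat > fit.py <<'E'
from h import *
def fitpose(obs,x0,z0=0.): # obs: (frame,pt_local,pixel); pose x,y,yaw
    def W(q,P): c,s=np.cos(q[2]),np.sin(q[2]); return np.array([q[0]+c*P[0]-s*P[1],q[1]+s*P[0]+c*P[1],P[2]+z0])
    s=least_squares(lambda q:np.concatenate([proj(f,W(q,P))[0]-p for f,P,p in obs]),x0); return s.x,s.fun
E
python3 - <<'E'
from fit import *
t=r.grab_frame("top"); s=r.grab_frame("scene")
q,e=fitpose([(t,(-.1,.12,.01),(264.3,201.7)),(t,(-.1,-.12,.01),(331.7,222.3)),(t,(.1,.12,.045),(281.3,145.3)),(t,(.1,-.12,.045),(350,164.6)),(t,(.025,.08,.058),(286.5,168.5))],[.58,-.03,-.28])
print("jig",q.round(4),e.round(1))
q,e=fitpose([(t,(.055,.06,.03),(397.3,199)),(t,(.055,-.06,.03),(429.3,212)),(t,(-.055,-.06,.03),(417,242.3)),(t,(-.055,.06,.03),(384.3,228.7))],[.45,-.36,-.3]); print("ins",q.round(4),e.round(1))
print("shift to above blue:");go([.553,.270,.17]); 
a=crop(s,225,165,100,60,4,None);cv2.imwrite("pics/c2.png",np.hstack([a,crop(s,255,195,100,60,4,None)]))
E
```

```text
jig [ 0.5726 -0.0217 -0.2865] [ 0.6  0.3  0.3 -0.   0.5 -0.1 -0.9  0.5 -0.5 -0.7]
ins [ 0.4489 -0.3603 -0.4036] [-0.8 -0.4  0.1  0.6  0.7  0.2  0.1 -0.5]
shift to above blue:
shift [-2.6954 -1.4057  0.4809]
```

View pics/c2.png

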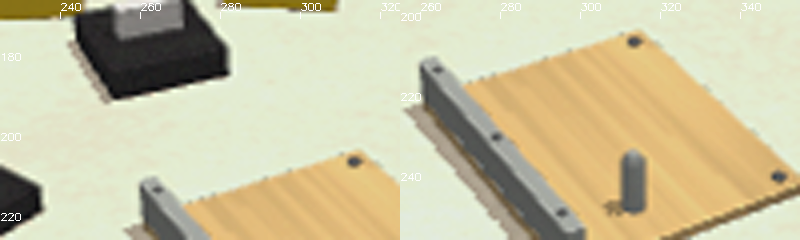

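This view shows the jig's post (base about (313,248), top (313,234)), the fence and the insert's rib, all consistent with the fits. Now I travel to above the blue collar.

Request:
{"fn": "send_rows", "kwargs": {"deltas": [[1, -0.2, -0.1, 0.03, 0, 0, 0], [1, -0.4, -0.22, 0.08, 0, 0, 0], [1, -0.6, -0.34, 0.12, 0, 0, 0], [1, -0.85, -0.44, 0.15, 0, 0, 0], [1, -0.95, -0.49, 0.17, 0, 0, 0]]}}

```text
clock: 0.72
tcp_pos: [0.3701, 0.4934, 0.2164]
orientation: [0.633, 3.075, -0.004]
contact_force: [1.8, -1.4, 0.4]
grip_width: 0.0853
```

Request:
{"fn": "send_rows", "kwargs": {"deltas": [[1, -0.25, -0.1, 0.03, 0, 0, 0], [1, -0.5, -0.22, 0.08, 0, 0, 0], [1, -0.7, -0.34, 0.12, 0, 0, 0], [1, -0.85, -0.44, 0.15, 0, 0, 0], [1, -0.9, -0.47, 0.16, 0, 0, 0]]}}

```text
clock: 1.13
tcp_pos: [0.4656, 0.3753, 0.1921]
orientation: [0.635, 3.076, -0.005]
contact_force: [0.2, -0.7, -1.0]
grip_width: 0.0855
```

Request:
{"fn": "send_rows", "kwargs": {"deltas": [[1, -0.25, -0.1, 0.03, 0, 0, -0.018], [1, -0.5, -0.22, 0.08, 0, 0, -0.0366], [1, -0.7, -0.34, 0.12, 0, 0, -0.0366], [1, -0.85, -0.44, 0.15, 0, 0, -0.0366], [1, -0.85, -0.45, 0.15, 0, 0, -0.0366], [1, -0.85, -0.45, 0.15, 0, 0, -0.0366], [1, -0.85, -0.45, 0.15, 0, 0, -0.0366]]}}

```text
clock: 1.72
tcp_pos: [0.5529, 0.2707, 0.1704]
orientation: [-0.444, -3.109, -0.002]
contact_force: [0.1, 0.5, -0.2]
grip_width: 0.0856
```

Run:
```python
from h import *
o=r.get_obs();print(o["clock"],o["tcp_pos"],o["contact_force"]); w=r.grab_frame("wrist"); print(w["rvec"],w["tvec"],w["camera_matrix"][0,0])
cv2.imwrite("pics/w1.png",w["pixels"][:,:,::-1])
for P in ([.555,.27,.0],[.555,.27,.025]): print(proj(w,P))
try: print(blob(w,(105,150,60),(125,255,255)))
except Exception as e: print(e)
```

```text
1.7167 [0.55292256 0.27065943 0.17037178] [ 0.11598792  0.45211465 -0.23535262]
[-2.30247259 -1.72881423 -0.2744114 ] [-0.41434256 -0.45103399  0.17076986] 289.425902267486
[[318.34238382 184.82405478]]
[[318.34858136 191.34918479]]
(array([317.61729858, 190.76184834]), array([295, 167,  46,  45, 844], dtype=int32))
```

View pics/w1.png

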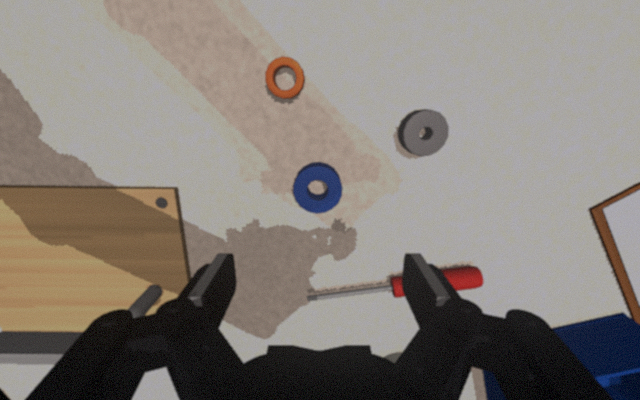

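The wrist view shows blue at (318,188), orange at (285,78), grey at (424,132) and the screwdriver at (395,288). The fingers are clear of all of them. I measure blue and orange from the wrist and top views.

Run:
```python
from h import *
w=r.grab_frame("wrist"); t=r.grab_frame("top"); s=r.grab_frame("scene")
print("cam",ray(w,(0,0))[0])
def circ(f,c,D,h,lo,hi,box,name):
    m=cv2.inRange(cv2.cvtColor(f["pixels"],cv2.COLOR_RGB2HSV),lo,hi); x0,y0,x1,y1=box; 
    cs=cv2.findContours(m[y0:y1,x0:x1],cv2.RETR_EXTERNAL,cv2.CHAIN_APPROX_NONE)[0]; k=max(cs,key=cv2.contourArea)[:,0]+[x0,y0]
    hull=cv2.convexHull(k.astype(np.int32))
    a=np.linspace(0,2*np.pi,72); ring=np.c_[D/2*np.cos(a),D/2*np.sin(a)]
    def res(q):
        P=np.vstack([np.c_[ring+q[:2],0*a],np.c_[ring+q[:2],0*a+h]]); H=cv2.convexHull(proj(f,P).astype(np.float32))
        M1=cv2.moments(H);M2=cv2.moments(hull); return [M1["m10"]/M1["m00"]-M2["m10"]/M2["m00"],M1["m01"]/M1["m00"]-M2["m01"]/M2["m00"]]
    q=least_squares(res,c,diff_step=1e-3).x; print(name,q.round(4))
B=((105,120,30),(125,255,255));O=((3,130,60),(20,255,255))
circ(w,[.555,.27],.05,.025,*B,(280,150,360,230),"blue w"); circ(t,[.555,.27],.05,.025,*B,(200,170,250,210),"blue t"); circ(s,[.555,.27],.05,.025,*B,(370,250,410,290),"blue s")
circ(w,[.445,.27],.036,.018,*O,(250,40,320,120),"or w"); circ(t,[.445,.27],.036,.018,*O,(200,205,250,240),"or t"); circ(s,[.445,.27],.036,.018,*O,(395,235,430,262),"or s")
for nm,pw,pt in(("blue hole",(318,187),(222.3,189)),("orange hole",(285,77.5),(221,220.3))): print(nm,tri([(w,pw),(t,pt)]).round(4))
```

```text
cam [0.47661406 0.29320637 0.302043  ]
blue w [0.5541 0.2691]
blue t [0.5525 0.2693]
blue s [0.5559 0.2693]
or w [0.445  0.2694]
or t [0.4447 0.2705]
or s [0.4467 0.2699]
blue hole [0.5553 0.2703 0.0067]
orange hole [0.4451 0.2695 0.009 ]
```

Request:
{"fn": "send_rows", "kwargs": {"deltas": [[1, -0.011, -0.007, 0.2, 0, 0, 0], [1, -0.011, -0.007, 0.4, 0, 0, 0], [1, -0.011, -0.007, 0.6, 0, 0, 0], [1, -0.011, -0.007, 0.75, 0, 0, 0], [1, -0.011, -0.007, 0.85, 0, 0, 0], [1, -0.011, -0.007, 0.85, 0, 0, 0], [1, -0.011, -0.007, 0.85, 0, 0, 0]]}}

```text
clock: 2.5
tcp_pos: [0.554, 0.2686, 0.0424]
orientation: [-0.444, -3.109, 0.001]
contact_force: [0.9, -0.1, 1.0]
grip_width: 0.0856
```

Run:
```python
from h import *
print(r.get_obs()["tcp_pos"]); go([.5542,.2692,.016],down(np.pi-.2865))
```

```text
[0.55404183 0.26855524 0.04243849]
shift [-0.      0.0046  0.1763] turn [-0.0002 -0.0004  0.001 ]
```

Request:
{"fn": "send_rows", "kwargs": {"deltas": [[1, 0, 0.004, 0.08, 0, 0, 0], [1, 0, 0.004, 0.17, 0, 0, 0], [1, 0, 0.004, 0.175, 0, 0, 0], [0.3, 0, 0.004, 0.175, 0, 0, 0], [0.3, 0, 0.004, 0.175, 0, 0, 0], [0.3, 0, 0.004, 0.175, 0, 0, 0], [0.3, 0, 0.004, 0.175, 0, 0, 0], [0.3, 0, 0.004, 0.175, 0, 0, 0], [0.3, 0, 0.004, 0.175, 0, 0, 0], [0.3, 0, 0.004, 0.175, 0, 0, 0], [0.3, 0, 0.004, 0.175, 0, 0, 0], [0.3, 0, 0.004, 0.175, 0, 0, 0]], "squeeze": 30}}

```text
clock: 3.5
tcp_pos: [0.5555, 0.2687, 0.0173]
orientation: [0.446, 3.109, 0.001]
contact_force: [-0.6, -0.1, 4.9]
grip_width: 0.0487
```

Request:
{"fn": "send_rows", "kwargs": {"deltas": [[0.3, 0, 0, -0.1, 0, 0, 0], [0.3, 0, 0, -0.3, 0, 0, 0], [0.3, 0, 0, -0.5, 0, 0, 0], [0.3, 0, 0, -0.65, 0, 0, 0], [0.3, 0, 0, -0.65, 0, 0, 0], [0.3, 0, 0, -0.65, 0, 0, 0]]}}

```text
clock: 4.0
tcp_pos: [0.5556, 0.2688, 0.1153]
orientation: [0.446, 3.108, 0.003]
contact_force: [-0.0, -0.6, -1.1]
grip_width: 0.0483
```

Run:
```python
from h import *
o=r.get_obs(); q=np.array([.5726,-.0217,-.2865]); c,s=np.cos(q[2]),np.sin(q[2]); pf=q[:2]+[c*.025-s*.08,s*.025+c*.08]
print(o["tcp_pos"],o["grip_width"],"post",pf); go([*pf,.11],down(np.pi-.2865))
w=r.grab_frame("wrist"); crop(w,240,130,160,120,5,"pics/w2.png"); print(proj(w,[*o["tcp_pos"][:2],o["tcp_pos"][2]+.009]))
t=r.grab_frame("top"); s=r.grab_frame("scene")
cv2.imwrite("pics/post.png",np.hstack([crop(t,262,140,80,80,5,None),crop(s,275,200,80,80,5,None)]))
```

```text
[0.55558812 0.2687939  0.11528925] 0.048341158503697926 post [0.6191887  0.04797419]
shift [-0.8206 -1.2937  0.0341] turn [0.0006 0.0006 0.0005] 
[[318.45349516 276.3457581 ]]
```

View pics/post.png

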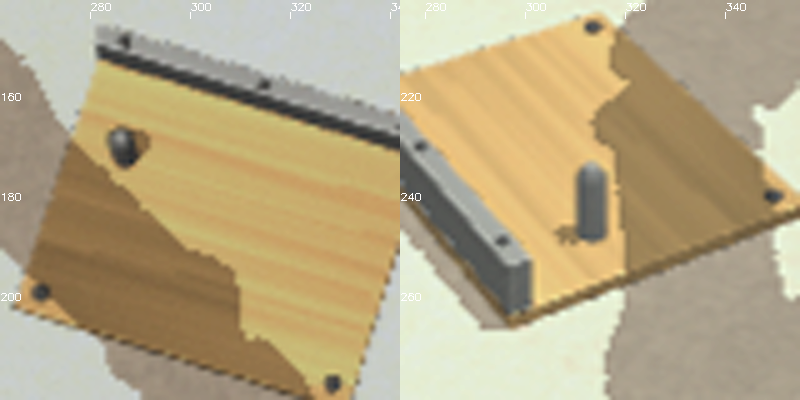

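The top crop shows the post's base at about (287,171.5). The scene crop shows its base at (313.4,247) and its top at (313.4,233). I carry blue to 0.17 m above the post and look with the wrist camera.

Request:
{"fn": "send_rows", "kwargs": {"deltas": [[0.3, -0.1, -0.15, -0.1, 0, 0, 0], [0.3, -0.2, -0.33, -0.2, 0, 0, 0], [0.3, -0.3, -0.5, -0.3, 0, 0, 0], [0.3, -0.4, -0.65, -0.36, 0, 0, 0], [0.3, -0.4, -0.65, -0.36, 0, 0, 0]]}}

```text
clock: 4.57
tcp_pos: [0.5876, 0.1502, 0.169]
orientation: [0.459, 3.105, -0.005]
contact_force: [0.9, 0.1, -0.3]
grip_width: 0.0482
```

Request:
{"fn": "send_rows", "kwargs": {"deltas": [[0.3, -0.1, -0.15, 0, 0, 0, 0], [0.3, -0.2, -0.33, 0, 0, 0, 0], [0.3, -0.3, -0.5, 0, 0, 0, 0], [0.3, -0.42, -0.62, 0, 0, 0, 0], [0.3, -0.42, -0.64, 0, 0, 0, 0], [0.3, -0.42, -0.64, 0, 0, 0, 0], [0.3, -0.42, -0.64, 0, 0, 0, 0], [0.3, -0.42, -0.64, 0, 0, 0, 0]]}}

```text
clock: 5.23
tcp_pos: [0.6178, 0.0501, 0.1672]
orientation: [-0.442, -3.109, -0.001]
contact_force: [-0.2, 0.7, -0.2]
grip_width: 0.0481
```

Run:
```python
from h import *
o=r.get_obs(); print(o["tcp_pos"])
w=r.grab_frame("wrist"); np.save("w3.npy",w,allow_pickle=True); crop(w,220,120,200,150,4,"pics/w3.png")
for P in ([.619,.048,.01],[.619,.048,.058],[*o["tcp_pos"][:2],o["tcp_pos"][2]+.009]): print(proj(w,P))
```

```text
[0.61781816 0.05006425 0.16715545]
[[316.85456286 187.87552626]]
[[316.56717397 202.5955989 ]]
[[318.45406487 276.28528848]]
```

View pics/w3.png

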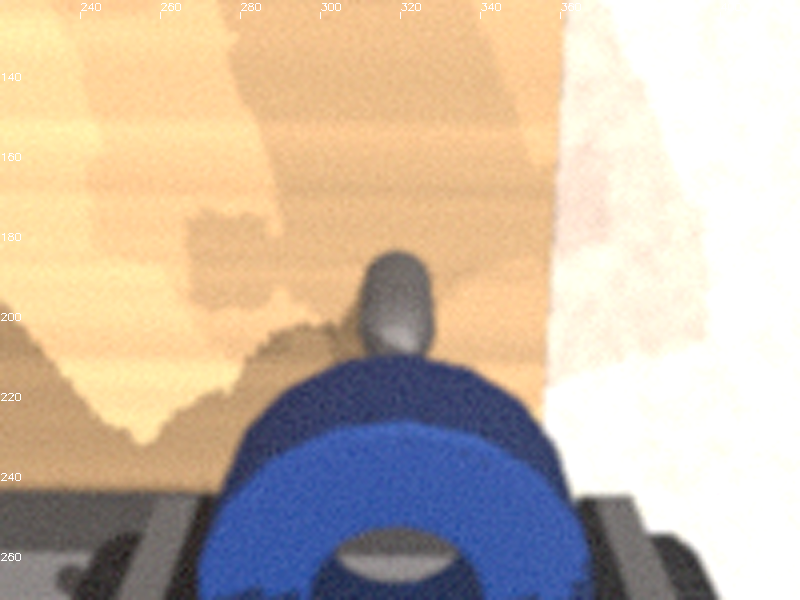

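The wrist crop shows the post base's near edge at row 182.5, its sides at columns 311-328 and its tip at about (320,205). The held collar has its top-face edge at row 225, its bottom edge at row 208.8 and its sides at columns 269.5-368, centred on 319. I solve both in the wrist camera so that calibration bias cancels.

```bash
cat > rel.py <<'E'
from h import *
ux=np.array([np.cos(-.2865),np.sin(-.2865)]);uy=np.array([-ux[1],ux[0]]); a=np.linspace(0,2*np.pi,181); ring=np.c_[np.cos(a),np.sin(a)]
def top_edge(f,c,rad,z): # smallest row and mean col extents of a ring
    p=proj(f,np.c_[c+rad*ring,0*a+z]); return p[:,1].min(),(p[:,0].min()+p[:,0].max())/2
def solve(f,obs,c0): # obs: (rad,z,row,col); row/col may be None
    def res(c):
        e=[]
        for rad,z,row,col in obs:
            R_,C_=top_edge(f,c,rad,z)
            if row is not None:e.append(R_-row)
            if col is not None:e.append(C_-col)
        return e
    s=least_squares(res,c0); return s.x,s.fun
E
python3 - <<'E'
from rel import *
w=np.load("w3.npy",allow_pickle=True).item(); o=r.get_obs(); T=o["tcp_pos"]
cc,e=solve(w,[(.025,T[2]+.0077,225,318.9),(.025,T[2]-.0173,208.8,None)],T[:2]); print("collar",cc,e,"vs tcp jig axes",(cc-T[:2])@np.c_[ux,uy])
pp,e=solve(w,[(.009,.01,182.5,319.5)],[.62,.05]); print("post",pp,e)
p2=onz(w,(320,205),.058);print("tip",p2)
t=r.grab_frame("top")
d=pp-cc; print("move jig",d@np.c_[ux,uy],"tool units",-(d@ux)/.15,(d@uy)/.15)
print("jig pose axes", R.from_rotvec(o["orientation"]).as_matrix().round(4))
print((pp-[.6192,.048])@np.c_[ux,uy])
E
```

```text
collar [0.61678633 0.0505929 ] [ 8.70278920e-01  3.95273919e-05 -1.00403939e+00] vs tcp jig axes [-0.00127117  0.00012195]
post [0.62289409 0.04972873] [2.84217094e-14 0.00000000e+00]
tip [0.6219804  0.05027743 0.058     ]
move jig [0.00610301 0.00089709] tool units -0.04068675850944356 0.005980595456283107
jig pose axes [[-9.604e-01  2.786e-01 -1.200e-03]
 [ 2.786e-01  9.604e-01  7.000e-04]
 [ 1.400e-03  3.000e-04 -1.000e+00]]
[0.00305498 0.0027022 ]
```

Request:
{"fn": "send_rows", "kwargs": {"deltas": [[0.3, -0.036, 0.0065, 0.1, 0, 0, 0], [0.3, -0.036, 0.0065, 0.25, 0, 0, 0], [0.3, -0.036, 0.0065, 0.4, 0, 0, 0], [0.3, -0.036, 0.0065, 0.52, 0, 0, 0], [0.3, -0.036, 0.0065, 0.58, 0, 0, 0], [0.3, -0.036, 0.0065, 0.62, 0, 0, 0], [0.3, -0.036, 0.0065, 0.64, 0, 0, 0], [0.3, -0.036, 0.0065, 0.66, 0, 0, 0], [0.3, -0.036, 0.0065, 0.68, 0, 0, 0], [0.3, -0.036, 0.0065, 0.68, 0, 0, 0]]}}

```text
clock: 6.17
tcp_pos: [0.6243, 0.0477, 0.0663]
orientation: [0.446, 3.109, 0.0]
contact_force: [-0.6, 0.7, 0.2]
grip_width: 0.0482
```

Run:
```python
from rel import *
o=r.get_obs(); T=o["tcp_pos"];print(T)
w=r.grab_frame("wrist"); s=r.grab_frame("scene")
cv2.imwrite("pics/w4.png",np.hstack([crop(w,250,180,140,140,4,None),crop(s,290,205,50,70,8,None)[:560,:240]]))
```

```text
[0.62429797 0.04767317 0.06633888]
```

View pics/w4.png

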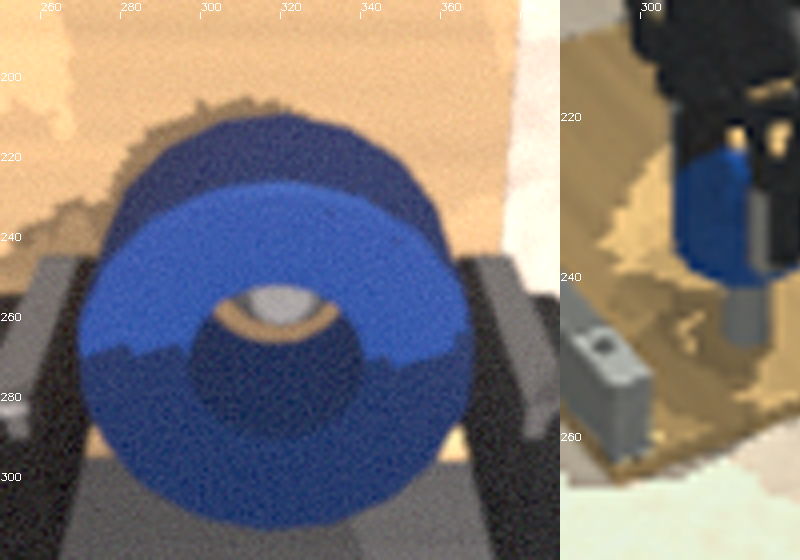

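Blue is over the tip: the post is seen through the hole, centred at column 321 against the hole's 318.8, with its far edge at row 261.2 and the hole's far rim at row 265.5. I compute the remaining offset.

Run:
```python
from rel import *
w=r.grab_frame("wrist"); T=r.get_obs()["tcp_pos"]
def ext(c,rz):
    p=np.vstack([proj(w,np.c_[c+rad*ring,0*a+z]) for rad,z in rz]); return p[:,1].max(),(p[:,0].min()+p[:,0].max())/2
zb=T[2]-.0173
S=lambda rz,tgt:least_squares(lambda c:np.array(ext(c,rz))-tgt,T[:2]).x
# column of hole bottom rim is centred like the top rim; use top rim for y
cb=S([(.0105,zb)],(265.5,319.0)); ct,e=solve(w,[(.025,T[2]+.0077,180+182/4,250+275/4),(.0105,T[2]+.0077,180+284/4,None)],T[:2])
pp=S([(.004,.058),(.009,.05)],(261.2,321.0))
for n,c in(("hole bottom",cb),("top outer",ct),("post",pp)): print(n,c,(c-T[:2])@np.c_[ux,uy])
```

```text
hole bottom [0.62377289 0.04812953] [-0.00076902  0.0003221 ]
top outer [0.62264613 0.04828141] [-0.00189278  0.00014937]
post [0.622416   0.04970621] [-0.00251617  0.00145106]
```

Request:
{"fn": "send_rows", "kwargs": {"deltas": [[0.3, 0.0075, 0.008, 0, 0, 0, 0], [0.3, 0.0075, 0.008, 0.03, 0, 0, 0], [0.3, 0.0075, 0.008, 0.06, 0, 0, 0], [0.3, 0.0075, 0.008, 0.09, 0, 0, 0], [0.3, 0.0075, 0.008, 0.12, 0, 0, 0], [0.3, 0.0075, 0.008, 0.12, 0, 0, 0]]}}

```text
clock: 6.82
tcp_pos: [0.6224, 0.049, 0.0467]
orientation: [-0.445, -3.108, 0.001]
contact_force: [-0.8, -0.3, -1.3]
grip_width: 0.0482
```

Request:
{"fn": "send_rows", "kwargs": {"deltas": [[0.3, 0, 0, 0.04, 0, 0, 0], [0.3, 0, 0, 0.08, 0, 0, 0], [0.3, 0, 0, 0.11, 0, 0, 0], [0.3, 0, 0, 0.127, 0, 0, 0], [0.3, 0, 0, 0.127, 0, 0, 0], [0.3, 0, 0, 0.127, 0, 0, 0]]}}

```text
clock: 7.32
tcp_pos: [0.6232, 0.049, 0.0288]
orientation: [-0.446, -3.109, 0.0]
contact_force: [0.4, 0.4, 0.2]
grip_width: 0.048
```

Request:
{"fn": "send_rows", "kwargs": {"deltas": [[0.3, 0, 0, 0.01, 0, 0, 0], [0.3, 0, 0, 0.01, 0, 0, 0], [0.85, 0, 0, 0.01, 0, 0, 0], [0.85, 0, 0, 0.01, 0, 0, 0], [0.85, 0, 0, 0.01, 0, 0, 0], [0.85, 0, 0, 0.01, 0, 0, 0], [0.85, 0, 0, -0.1, 0, 0, 0], [0.85, 0, 0, -0.3, 0, 0, 0], [0.85, 0, 0, -0.5, 0, 0, 0], [0.85, 0, 0, -0.7, 0, 0, 0], [0.85, 0, 0, -0.9, 0, 0, 0], [0.85, 0, 0, -0.9, 0, 0, 0], [0.85, 0, 0, -0.9, 0, 0, 0]]}}

```text
clock: 8.4
tcp_pos: [0.6247, 0.0492, 0.1663]
orientation: [0.445, 3.106, 0.002]
contact_force: [0.1, 0.0, -1.1]
grip_width: 0.0727
```

Run:
```python
from rel import *
o=r.get_obs(); T=o["tcp_pos"];print(T)
w=r.grab_frame("wrist"); s=r.grab_frame("scene"); np.save("w5.npy",w,allow_pickle=True)
cv2.imwrite("pics/w5.png",np.hstack([crop(w,260,130,130,130,4,None),crop(s,285,215,65,65,8,None)[:,:280]]))
go([.445,.2697,.12],down(np.pi-.2865))
```

```text
[0.62468003 0.04919997 0.16630247]
shift [1.5502 1.079  0.2904] turn [-0.0001 -0.0003  0.0006]
```

View pics/w5.png

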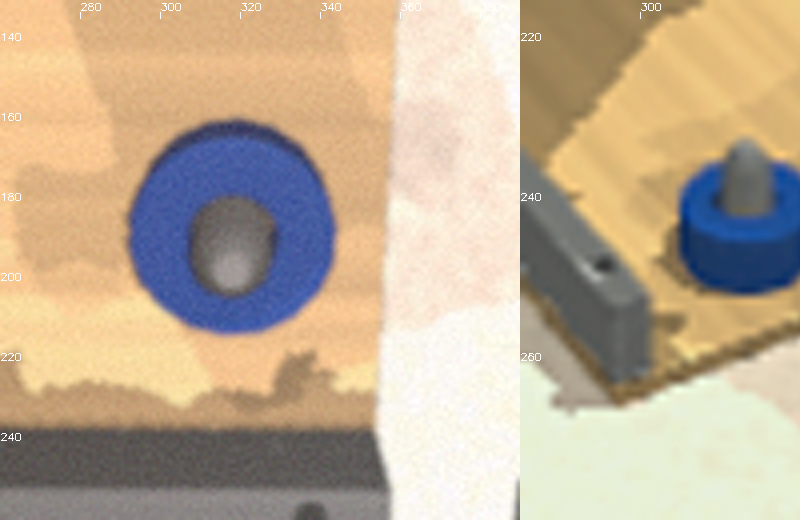

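Blue sits flat on the bed with the post centred in it, at wrist px (318,187). Next I fetch orange.

Request:
{"fn": "send_rows", "kwargs": {"deltas": [[1, 0.2, 0.14, 0, 0, 0, 0], [1, 0.4, 0.28, 0, 0, 0, 0], [1, 0.6, 0.42, 0, 0, 0, 0], [1, 0.78, 0.54, 0, 0, 0, 0], [1, 0.78, 0.54, 0, 0, 0, 0]]}}

```text
clock: 8.92
tcp_pos: [0.5282, 0.166, 0.1621]
orientation: [-0.431, -3.106, -0.001]
contact_force: [-1.2, 0.7, -0.0]
grip_width: 0.0855
```

Request:
{"fn": "send_rows", "kwargs": {"deltas": [[1, 0.2, 0.14, 0.1, 0, 0, 0], [1, 0.4, 0.28, 0.2, 0, 0, 0], [1, 0.6, 0.42, 0.3, 0, 0, 0], [1, 0.75, 0.53, 0.4, 0, 0, 0], [1, 0.77, 0.54, 0.5, 0, 0, 0], [1, 0.77, 0.54, 0.6, 0, 0, 0], [1, 0.77, 0.54, 0.75, 0, 0, 0], [1, 0.77, 0.54, 0.75, 0, 0, 0], [1, 0.77, 0.54, 0.75, 0, 0, 0]]}}

```text
clock: 9.67
tcp_pos: [0.4444, 0.2686, 0.0499]
orientation: [-0.446, -3.107, 0.005]
contact_force: [0.3, 1.2, 0.0]
grip_width: 0.0852
```

Run:
```python
from rel import *
print(r.get_obs()["tcp_pos"])
w=np.load("w5.npy",allow_pickle=True).item()
b,e=solve(w,[(.025,.035,164.5,318)],[.62,.05]);print("blue",b)
go([.445,.2697,.013],down(np.pi-.2865))
```

```text
[0.44440771 0.26864507 0.04993776]
blue [0.62266089 0.04960229]
shift [-0.0025  0.0088  0.2462] turn [-0.0012 -0.0009  0.0005]
```

Request:
{"fn": "send_rows", "kwargs": {"deltas": [[1, -0.003, 0.008, 0.1, 0, 0, 0], [1, -0.003, 0.008, 0.2, 0, 0, 0], [1, -0.003, 0.008, 0.213, 0, 0, 0], [0.2, -0.003, 0.008, 0.213, 0, 0, 0], [0.2, -0.003, 0.008, 0.213, 0, 0, 0], [0.2, -0.003, 0.008, 0.213, 0, 0, 0], [0.2, -0.003, 0.008, 0.213, 0, 0, 0], [0.2, -0.003, 0.008, 0.213, 0, 0, 0], [0.2, -0.003, 0.008, 0.213, 0, 0, 0], [0.2, -0.003, 0.008, 0.213, 0, 0, 0], [0.2, -0.003, 0.008, 0.213, 0, 0, 0], [0.2, -0.003, 0.008, 0.213, 0, 0, 0]], "squeeze": 30}}

```text
clock: 10.67
tcp_pos: [0.447, 0.2712, 0.0208]
orientation: [0.446, 3.109, 0.002]
contact_force: [-1.6, -0.9, 7.3]
grip_width: 0.0344
```

Request:
{"fn": "send_rows", "kwargs": {"deltas": [[0.2, 0, 0, -0.1, 0, 0, 0], [0.2, 0, 0, -0.3, 0, 0, 0], [0.2, 0, 0, -0.5, 0, 0, 0], [0.2, 0, 0, -0.7, 0, 0, 0], [0.2, 0, 0, -0.85, 0, 0, 0], [0.2, 0, 0, -0.85, 0, 0, 0]]}}

```text
clock: 11.17
tcp_pos: [0.449, 0.2726, 0.1522]
orientation: [0.446, 3.104, 0.01]
contact_force: [0.1, 0.6, 0.1]
grip_width: 0.0345
```

Run:
```python
from rel import *
o=r.get_obs(); print(o["tcp_pos"],o["grip_width"]); go([.6235,.0492,.135],down(np.pi-.2865))
```

```text
[0.44900916 0.27256137 0.15217932] 0.03446329928976942
shift [-1.5347 -1.1025  0.1144] turn [0.0023 0.0016 0.0004]
```

Request:
{"fn": "send_rows", "kwargs": {"deltas": [[0.2, -0.2, -0.14, -0.03, 0, 0, 0], [0.2, -0.4, -0.28, -0.06, 0, 0, 0], [0.2, -0.6, -0.42, -0.08, 0, 0, 0], [0.2, -0.77, -0.55, -0.08, 0, 0, 0], [0.2, -0.77, -0.55, -0.08, 0, 0, 0]]}}

```text
clock: 11.58
tcp_pos: [0.5379, 0.1518, 0.1593]
orientation: [0.46, 3.104, -0.004]
contact_force: [-0.6, -0.5, 0.6]
grip_width: 0.0343
```

Request:
{"fn": "send_rows", "kwargs": {"deltas": [[0.2, -0.2, -0.14, 0, 0, 0, 0], [0.2, -0.4, -0.28, 0, 0, 0, 0], [0.2, -0.6, -0.42, 0, 0, 0, 0], [0.2, -0.74, -0.53, 0, 0, 0, 0], [0.2, -0.75, -0.545, 0, 0, 0, 0], [0.2, -0.75, -0.545, 0, 0, 0, 0], [0.2, -0.75, -0.545, 0, 0, 0, 0], [0.2, -0.75, -0.545, 0, 0, 0, 0]]}}

```text
clock: 12.25
tcp_pos: [0.6181, 0.0511, 0.1586]
orientation: [-0.442, -3.109, -0.001]
contact_force: [0.1, 0.5, -0.8]
grip_width: 0.0345
```

Run:
```python
from rel import *
o=r.get_obs(); T=o["tcp_pos"]; print(T); w=r.grab_frame("wrist"); np.save("w6.npy",w,allow_pickle=True)
crop(w,250,130,140,150,4,"pics/w6.png"); print(proj(w,[[*T[:2],T[2]-.003]]),proj(w,[[.6226,.0497,.058]]))
go([.6235,.0492,.135],down(np.pi-.2865))
```

```text
[0.61813448 0.05109659 0.15864559]
[[318.41199379 263.56115804]] [[318.27027538 209.04147918]]
shift [-0.0378 -0.0031  0.1586] turn [ 0.0002 -0.0004  0.0014]
```

View pics/w6.png

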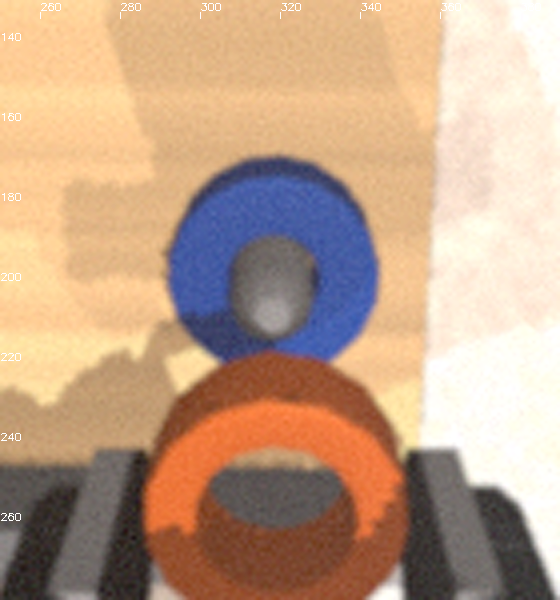

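The wrist view shows blue seated with the post tip at (318,209.5). Orange is held level, its top edge at row 230.5, bottom edge at row 218 and centre column 319.1.

Run:
```python
from rel import *
w=np.load("w6.npy",allow_pickle=True).item(); T=r.get_obs()["tcp_pos"]; A=np.c_[ux,uy]
for obs in ([(.018,T[2]-.0028,230.5,319.1)],[(.0105,T[2]-.0028,242,319.1)],[(.018,T[2]-.0208,218,319.1)]):
    c,e=solve(w,obs,T[:2]); print("orange",c,(c-T[:2])@A)
b,e=solve(w,[(.025,.035,130+173/4,318.5)],[.62,.05]); print("blue",b); p=onz(w,(318,209.5),.058)[:2]; print("tip",p)
print("tip-T",(p-T[:2])@A,(b-T[:2])@A)
```

```text
orange [0.61717396 0.05175136] [-0.00114359  0.00023015]
orange [0.6161251  0.05205289] [-0.00223492  0.00022298]
orange [0.61751607 0.05169875] [-0.00080057  0.00027636]
blue [0.621739   0.05016713]
tip [0.62293505 0.04936309]
tip-T [ 0.00505758 -0.00043271] [3.68306485e-03 5.54920142e-07]
```

Request:
{"fn": "send_rows", "kwargs": {"deltas": [[0.2, -0.035, -0.003, 0.1, 0, 0, 0], [0.2, -0.035, -0.003, 0.25, 0, 0, 0], [0.2, -0.035, -0.003, 0.4, 0, 0, 0], [0.2, -0.035, -0.003, 0.48, 0, 0, 0], [0.2, -0.035, -0.003, 0.52, 0, 0, 0], [0.2, -0.035, -0.003, 0.54, 0, 0, 0], [0.2, -0.035, -0.003, 0.56, 0, 0, 0], [0.2, -0.035, -0.003, 0.58, 0, 0, 0], [0.2, -0.035, -0.003, 0.6, 0, 0, 0], [0.2, -0.035, -0.003, 0.6, 0, 0, 0]]}}

```text
clock: 13.13
tcp_pos: [0.6241, 0.0473, 0.0691]
orientation: [0.446, 3.11, 0.0]
contact_force: [0.0, -0.6, -0.4]
grip_width: 0.0346
```

Request:
{"fn": "send_rows", "kwargs": {"deltas": [[0.2, 0, 0, 0.02, 0, 0, 0], [0.2, 0, 0, 0.04, 0, 0, 0], [0.2, 0, 0, 0.06, 0, 0, 0], [0.2, 0, 0, 0.06, 0, 0, 0]]}}

```text
clock: 13.47
tcp_pos: [0.6236, 0.0472, 0.0594]
orientation: [-0.446, -3.109, 0.0]
contact_force: [-0.5, -0.2, -0.8]
grip_width: 0.0344
```

Request:
{"fn": "send_rows", "kwargs": {"deltas": [[0.2, 0, 0.006, 0.01, 0, 0, 0], [0.2, 0, 0.006, 0.02, 0, 0, 0], [0.2, 0, 0.006, 0.02, 0, 0, 0], [0.8, 0, 0.006, 0.02, 0, 0, 0], [0.8, 0, 0.006, 0.02, 0, 0, 0], [0.8, 0, 0.006, 0.02, 0, 0, 0], [0.8, 0, 0.006, 0.02, 0, 0, 0], [0.8, 0, 0.006, 0.02, 0, 0, 0], [0.8, 0, 0.006, -0.1, 0, 0, 0], [0.8, 0, 0.006, -0.3, 0, 0, 0], [0.8, 0, 0.006, -0.5, 0, 0, 0], [0.8, 0, 0.006, -0.7, 0, 0, 0], [0.8, 0, 0.006, -0.7, 0, 0, 0], [0.8, 0, 0.006, -0.7, 0, 0, 0]]}}

```text
clock: 14.63
tcp_pos: [0.6257, 0.0483, 0.1673]
orientation: [0.445, 3.106, 0.002]
contact_force: [-0.1, 0.3, -0.1]
grip_width: 0.0684
```

Run:
```python
from rel import *
o=r.get_obs(); T=o["tcp_pos"];print(T)
w=r.grab_frame("wrist"); s=r.grab_frame("scene"); np.save("w7.npy",w,allow_pickle=True)
cv2.imwrite("pics/w7.png",np.hstack([crop(w,200,130,250,130,2,None),crop(s,290,215,40,33,8,None)[:260]]))
go([.4489,-.3603,.17],down(np.pi-.4036))
```

```text
[0.62565749 0.04827764 0.16730268]
shift [ 0.3538 -2.9408 -0.0358] turn [-0.0001 -0.0003  0.0379]
```

View pics/w7.png

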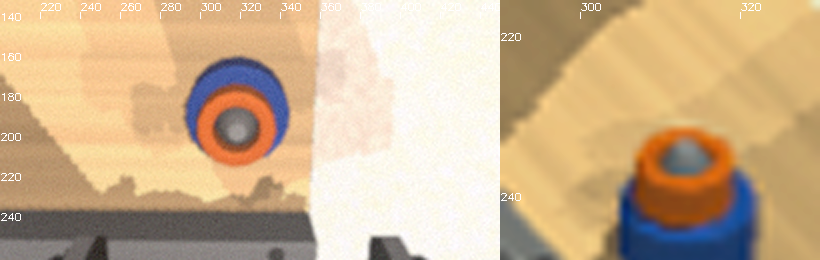

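Orange sits flat on blue with the post tip in its hole. On to the insert.

Request:
{"fn": "send_rows", "kwargs": {"deltas": [[1, 0.03, -0.2, 0, 0, 0, 0], [1, 0.06, -0.45, 0, 0, 0, 0.02], [1, 0.09, -0.7, 0, 0, 0, 0.038], [1, 0.118, -0.95, 0, 0, 0, 0.038], [1, 0.118, -0.98, 0, 0, 0, 0.038], [1, 0.118, -0.98, 0, 0, 0, 0.038]]}}

```text
clock: 15.23
tcp_pos: [0.5638, -0.0916, 0.1638]
orientation: [-0.639, -3.073, 0.003]
contact_force: [0.8, 1.0, -0.4]
grip_width: 0.0853
```

Request:
{"fn": "send_rows", "kwargs": {"deltas": [[1, 0.03, -0.2, 0, 0, 0, 0], [1, 0.06, -0.45, 0, 0, 0, 0], [1, 0.03, -0.7, 0, 0, 0, 0], [1, 0.0, -0.95, 0, 0, 0, 0], [1, 0.0, -0.98, 0, 0, 0, 0]]}}

```text
clock: 15.65
tcp_pos: [0.5056, -0.2291, 0.1645]
orientation: [-0.641, -3.074, 0.005]
contact_force: [0.4, -1.3, -0.3]
grip_width: 0.0855
```

Run:
```python
from h import *
print(r.get_obs()["tcp_pos"]); go([.4489,-.3603,.2],down(np.pi-.4036))
```

```text
[ 0.50558559 -0.22913468  0.16445886]
shift [-0.0029 -0.9534 -0.2337] turn [-0.0011 -0.0002 -0.0024]
```

Request:
{"fn": "send_rows", "kwargs": {"deltas": [[1, 0, -0.2, -0.1, 0, 0, 0], [1, 0, -0.45, -0.2, 0, 0, 0], [1, 0, -0.7, -0.23, 0, 0, 0], [1, 0, -0.93, -0.23, 0, 0, 0], [1, 0, -0.95, -0.23, 0, 0, 0], [1, 0, -0.95, -0.23, 0, 0, 0], [1, 0, -0.95, -0.23, 0, 0, 0]]}}

```text
clock: 16.23
tcp_pos: [0.4531, -0.3524, 0.1985]
orientation: [-0.628, -3.077, -0.002]
contact_force: [0.6, 1.2, -0.3]
grip_width: 0.0853
```

Run:
```python
from fit import *
w=r.grab_frame("wrist"); np.save("w8.npy",w,allow_pickle=True); o=r.get_obs(); print(o["tcp_pos"])
q=np.array([.4489,-.3603,-.4036]);W=lambda P,q=q:[q[0]+np.cos(q[2])*P[0]-np.sin(q[2])*P[1],q[1]+np.sin(q[2])*P[0]+np.cos(q[2])*P[1],P[2]]
for P in ((.03,.008,.06),(.03,-.008,.06),(-.03,-.008,.06),(-.03,.008,.06),(-.055,.06,.03),(-.055,-.06,.03),(.055,.06,.03),(.055,-.06,.03)): print(P,proj(w,W(P)).round(1))
crop(w,200,100,240,180,3,"pics/w8.png")
```

```text
[ 0.45344434 -0.35176882  0.19862391]
(0.03, 0.008, 0.06) [[317.3 219.3]]
(0.03, -0.008, 0.06) [[301.4 219.3]]
(-0.03, -0.008, 0.06) [[300.4 159.9]]
(-0.03, 0.008, 0.06) [[317.4 159.9]]
(-0.055, 0.06, 0.03) [[368.9 130.2]]
(-0.055, -0.06, 0.03) [[250.2 129.9]]
(0.055, 0.06, 0.03) [[363.4 230.1]]
(0.055, -0.06, 0.03) [[257.1 229.9]]
```

View pics/w8.png

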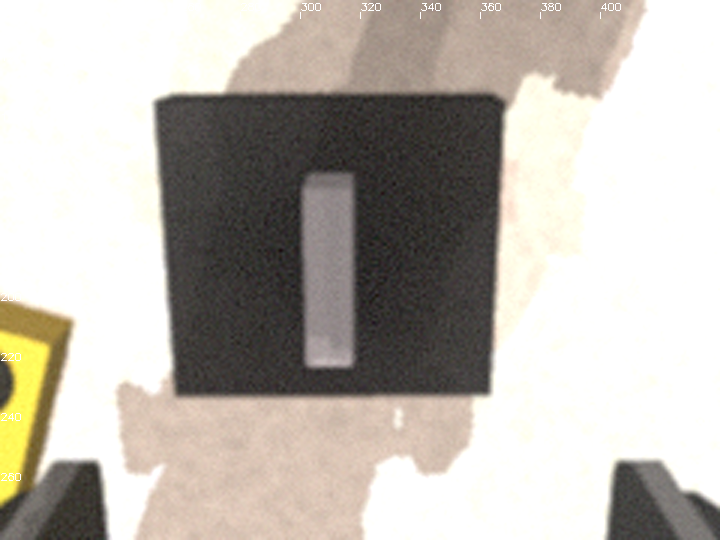

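The wrist crop shows the black block's top corners at (252,134.3), (368,134.3), (258.7,231.3) and (363.3,231.3). The rib top runs from (300.7,161.7) to (318.3,220.7), aligned with the tool.

Run:
```python
from fit import *
w=np.load("w8.npy",allow_pickle=True).item()
obs=[(w,P,p) for P,p in (((.03,.008,.06),(318.3,220.7)),((.03,-.008,.06),(301.3,220.7)),((-.03,-.008,.06),(300.7,161.7)),((-.03,.008,.06),(318.3,161.7)),((-.055,.06,.03),(368,134.3)),((-.055,-.06,.03),(252,134.3)),((.055,.06,.03),(363.3,231.3)),((.055,-.06,.03),(258.7,231.3)))]
q,e=fitpose(obs,[.45,-.36,-.4]); print(q,e.round(1)); 
# free height check
s=least_squares(lambda v:fitpose(obs,q,v[0])[1],[0.],diff_step=1e-3); print("z0",s.x)
go([q[0],q[1],.05],down(np.pi+q[2]))
```

```text
[ 0.45129893 -0.36072138 -0.40159253] [-0.4  0.8  0.7  0.8  0.2  0.7 -0.4  0.7  1.2 -1.8 -1.2 -1.9  0.6  0.6
 -0.9  0.7]
z0 [-0.00549719]
shift [-0.0115 -0.0619  0.9907] turn [ 0.0004 -0.0004  0.0001]
```

Request:
{"fn": "send_rows", "kwargs": {"deltas": [[1, -0.011, -0.06, 0.2, 0, 0, 0], [1, -0.011, -0.06, 0.4, 0, 0, 0], [1, -0.011, -0.06, 0.6, 0, 0, 0], [1, -0.011, -0.06, 0.75, 0, 0, 0], [1, -0.011, -0.06, 0.85, 0, 0, 0], [1, -0.011, -0.06, 0.93, 0, 0, 0], [1, -0.011, -0.06, 0.98, 0, 0, 0], [1, -0.011, -0.06, 0.98, 0, 0, 0], [1, -0.011, -0.06, 0.98, 0, 0, 0]]}}

```text
clock: 17.03
tcp_pos: [0.4508, -0.3626, 0.0528]
orientation: [0.629, 3.078, 0.0]
contact_force: [-0.1, 0.1, 0.0]
grip_width: 0.0857
```

Run:
```python
from h import *
print(r.get_obs()["tcp_pos"]); go([.4513,-.3607,.05],down(np.pi-.4016))
```

```text
[ 0.45077895 -0.362604    0.05275593]
shift [0.0018 0.013  0.0184] turn [ 0.0001  0.0001 -0.0005]
```

Request:
{"fn": "send_rows", "kwargs": {"deltas": [[0.5, 0, 0.012, 0.015, 0, 0, 0], [0.3, 0, 0.012, 0.015, 0, 0, 0], [0.1, 0, 0.012, 0.015, 0, 0, 0], [0, 0, 0.012, 0.015, 0, 0, 0], [0, 0, 0.012, 0.015, 0, 0, 0], [0, 0, 0.012, 0.015, 0, 0, 0], [0, 0, 0.012, 0.015, 0, 0, 0], [0, 0, 0.012, 0.015, 0, 0, 0], [0, 0, 0.012, 0.015, 0, 0, 0], [0, 0, 0.012, 0.015, 0, 0, 0], [0, 0, 0.012, 0.015, 0, 0, 0], [0, 0, 0.012, 0.015, 0, 0, 0], [0, 0, 0.012, 0.015, 0, 0, 0], [0, 0, 0.012, 0.015, 0, 0, 0]], "squeeze": 80}}

```text
clock: 18.2
tcp_pos: [0.451, -0.3615, 0.0509]
orientation: [0.631, 3.077, 0.0]
contact_force: [-0.9, 1.1, 5.0]
grip_width: 0.0145
```

Request:
{"fn": "send_rows", "kwargs": {"deltas": [[0, 0, 0, -0.1, 0, 0, 0], [0, 0, 0, -0.25, 0, 0, 0], [0, 0, 0, -0.4, 0, 0, 0], [0, 0, 0, -0.5, 0, 0, 0], [0, 0, 0, -0.5, 0, 0, 0], [0, 0, 0, -0.5, 0, 0, 0], [0, 0, 0, -0.5, 0, 0, 0]]}}

```text
clock: 18.78
tcp_pos: [0.4498, -0.3605, 0.1237]
orientation: [-0.63, -3.075, -0.002]
contact_force: [0.0, -0.4, -6.0]
grip_width: 0.0145
```

Run:
```python
from h import *
o=r.get_obs(); print(o["tcp_pos"],o["contact_force"],o["moment"]); 
ux=np.array([np.cos(-.2865),np.sin(-.2865)]);uy=np.array([-ux[1],ux[0]])
pf=np.array([.6222,.0495]); org=pf-.025*ux-.08*uy; print("jig",org)
g=org+(.030-.015)*ux+(-.005-.02)*uy; print(g); go([*g,.125],down(np.pi-.2865))
```

```text
[ 0.44976048 -0.36049962  0.12368664] [ 0.01710688 -0.43522859 -5.96595092] [0.03219633 0.02096079 0.01881958]
jig [ 0.5756113  -0.02017419]
[ 0.58293497 -0.04839411]
shift [ 1.8000e-03  2.2622e+00 -7.4000e-03] turn [ 0.0002 -0.0009 -0.0374]
```

Request:
{"fn": "send_rows", "kwargs": {"deltas": [[0, 0, 0.15, 0, 0, 0, 0], [0, 0, 0.35, 0, 0, 0, 0], [0, 0, 0.55, 0, 0, 0, 0], [0, 0, 0.75, 0, 0, 0, 0], [0, 0, 0.9, 0, 0, 0, 0], [0, 0, 0.95, 0, 0, 0, 0]]}}

```text
clock: 19.28
tcp_pos: [0.5077, -0.2249, 0.1232]
orientation: [-0.621, -3.076, -0.005]
contact_force: [0.8, 0.6, -7.2]
grip_width: 0.0144
```

Request:
{"fn": "send_rows", "kwargs": {"deltas": [[0, 0, 0.15, 0, 0, 0, -0.01], [0, 0, 0.35, 0, 0, 0, -0.02], [0, 0, 0.55, 0, 0, 0, -0.03], [0, 0, 0.75, 0, 0, 0, -0.0374], [0, 0, 0.9, 0, 0, 0, -0.0374], [0, 0, 0.95, 0, 0, 0, -0.0374]]}}

```text
clock: 19.78
tcp_pos: [0.5636, -0.0944, 0.1236]
orientation: [-0.44, -3.108, -0.004]
contact_force: [0.8, 1.6, -6.8]
grip_width: 0.0144
```

Run:
```python
from h import *
print(r.get_obs()["tcp_pos"]);go([.5829,-.0484,.125],down(np.pi-.2865))
```

```text
[ 0.56358692 -0.094375    0.12358068]
shift [-0.0386  0.3302 -0.0089] turn [ 0.0006 -0.0008  0.0017]
```

Request:
{"fn": "send_rows", "kwargs": {"deltas": [[0, -0.02, 0.1, 0, 0, 0, 0], [0, -0.038, 0.2, 0, 0, 0, 0], [0, -0.038, 0.3, 0, 0, 0, 0], [0, -0.038, 0.33, 0, 0, 0, 0], [0, -0.038, 0.33, 0.1, 0, 0, 0], [0, -0.038, 0.33, 0.2, 0, 0, 0], [0, -0.038, 0.33, 0.28, 0, 0, 0], [0, -0.038, 0.33, 0.32, 0, 0, 0], [0, -0.038, 0.33, 0.32, 0, 0, 0], [0, -0.038, 0.33, 0.32, 0, 0, 0]]}}

```text
clock: 20.62
tcp_pos: [0.5822, -0.054, 0.077]
orientation: [-0.45, -3.108, 0.0]
contact_force: [-0.0, 0.0, -6.6]
grip_width: 0.0146
```

Run:
```python
from rel import *
for n in("w5","w7"):
    w=np.load(n+".npy",allow_pickle=True).item(); g=cv2.GaussianBlur(cv2.cvtColor(w["pixels"],cv2.COLOR_RGB2GRAY),(5,5),0).astype(float)
    pts=[]
    for u in range(150,345,5):
        d=np.diff(g[222:250,u]); v=222+np.argmin(d)+.5; pts.append((u,v))
    P=np.array([onz(w,p,.01)[:2] for p in pts]); m=np.polyfit(P[:,1],P[:,0],1); res=P[:,0]-np.polyval(m,P[:,1]); k=abs(res)<.002; m=np.polyfit(P[k,1],P[k,0],1)
    print(n,"yaw",-np.arctan(m[0]),k.sum(),"x of face in jig frame from post",((np.array([np.polyval(m,.0),0])-[.6222,.0495])@ux)) 
T=r.get_obs(); print(T["tcp_pos"],T["contact_force"]); go([.5829,-.0484,.061],down(np.pi-.2865))
```

```text
w5 yaw -0.29331548491557596 38 x of face in jig frame from post 0.05960304099851733
w7 yaw -0.2915377899549725 32 x of face in jig frame from post 0.05940232696099072
[ 0.58215105 -0.05400585  0.07703061] [-0.02431812  0.04170346 -6.59182567]
shift [0.0057 0.0373 0.1069] turn [-0.0001 -0.0002 -0.0003]
```

Request:
{"fn": "send_rows", "kwargs": {"deltas": [[0, 0, 0, 0.04, 0, 0, 0.0016], [0, 0, 0, 0.07, 0, 0, 0.0016], [0, 0, 0, 0.09, 0, 0, 0.0016], [0, 0, 0, 0.1, 0, 0, 0.0016], [0, 0, 0, 0.105, 0, 0, 0.0016], [0, 0, 0, 0.105, 0, 0, 0.0016]]}}

```text
clock: 21.12
tcp_pos: [0.5823, -0.0535, 0.0614]
orientation: [-0.457, -3.108, -0.0]
contact_force: [0.3, -0.6, -6.3]
grip_width: 0.0143
```

Request:
{"fn": "send_rows", "kwargs": {"deltas": [[0, 0, 0, 0.01, 0, 0, 0], [0, 0, 0, 0.018, 0, 0, 0], [0, 0, 0, 0.018, 0, 0, 0]]}}

```text
clock: 21.37
tcp_pos: [0.5826, -0.0535, 0.0608]
orientation: [0.457, 3.108, 0.001]
contact_force: [-5.9, 0.7, 12.3]
grip_width: 0.0141
```

Run:
```python
from rel import *
o=r.get_obs(); T=o["tcp_pos"]; print(T,o["contact_force"])
# target TCP: insert centre vs TCP at grasp ~ (.4513-.4510,-.3607+.3615)
pf=np.array([.6222,.0495]); u=np.array([np.cos(-.2915),np.sin(-.2915)]);v=np.array([-u[1],u[0]])
g=pf+(.0595-.055)*u+(-.025-.06)*v; print("to go jig x,y",(g-T[:2])@np.c_[u,v])
```

```text
[ 0.58261793 -0.05354873  0.06081499] [-5.86380735  0.71475778 12.28884641]
to go jig x,y [0.01279716 0.02507697]
```

Request:
{"fn": "send_rows", "kwargs": {"deltas": [[0, 0, 0, -0.009, 0, 0, 0], [0, -0.02, 0.04, -0.009, 0, 0, 0], [0, -0.04, 0.08, -0.009, 0, 0, 0], [0, -0.06, 0.12, -0.009, 0, 0, 0], [0, -0.065, 0.14, -0.009, 0, 0, 0], [0, -0.065, 0.14, -0.009, 0, 0, 0]]}}

```text
clock: 21.87
tcp_pos: [0.599, -0.0366, 0.0609]
orientation: [0.456, 3.106, -0.001]
contact_force: [-0.7, -3.3, 1.4]
grip_width: 0.0141
```

Request:
{"fn": "send_rows", "kwargs": {"deltas": [[0, -0.01, 0, 0, 0, 0, 0], [0, -0.015, 0, 0, 0, 0, 0], [0, -0.02, 0, 0, 0, 0, 0], [0, -0.025, 0, 0, 0, 0, 0], [0, -0.025, 0, 0, 0, 0, 0]]}}

```text
clock: 22.28
tcp_pos: [0.599, -0.0366, 0.0608]
orientation: [-0.456, -3.103, -0.001]
contact_force: [-11.8, 0.7, 14.9]
grip_width: 0.0141
```

Request:
{"fn": "send_rows", "kwargs": {"deltas": [[0, 0, 0.01, 0, 0, 0, 0], [0, 0, 0.02, 0, 0, 0, 0], [0, 0, 0.025, 0, 0, 0, 0], [0, 0, 0.03, 0, 0, 0, 0], [0, 0, 0.03, 0, 0, 0, 0]]}}

```text
clock: 22.7
tcp_pos: [0.6006, -0.0355, 0.0609]
orientation: [-0.46, -3.104, 0.004]
contact_force: [-9.6, -5.5, 11.9]
grip_width: 0.0141
```

Request:
{"fn": "send_rows", "kwargs": {"deltas": [[0, 0, 0, -0.006, 0, 0, 0], [0, 0, 0, -0.01, 0, 0, 0], [0, 0, 0, -0.01, 0, 0, 0]]}}

```text
clock: 22.95
tcp_pos: [0.602, -0.0324, 0.0611]
orientation: [-0.456, -3.107, -0.001]
contact_force: [-2.5, 0.2, -3.9]
grip_width: 0.0142
```

Request:
{"fn": "send_rows", "kwargs": {"deltas": [[0, 0, 0.01, 0, 0, 0, 0], [0, 0, 0.02, 0, 0, 0, 0], [0, 0, 0.02, 0, 0, 0, 0]]}}

```text
clock: 23.2
tcp_pos: [0.6024, -0.0314, 0.0612]
orientation: [-0.458, -3.106, 0.003]
contact_force: [-3.7, -4.4, -3.4]
grip_width: 0.0145
```

Run:
```python
from rel import *
o=r.get_obs(); T=o["tcp_pos"]; print(T,o["contact_force"],o["moment"],R.from_rotvec(o["orientation"]).as_matrix().round(4))
pf=np.array([.6222,.0495]); u=np.array([np.cos(-.2915),np.sin(-.2915)]);v=np.array([-u[1],u[0]])
g=pf+(.0595-.055)*u+(-.025-.06)*v; print("to go jig x,y",(g-T[:2])@np.c_[u,v],"F",o["contact_force"][:2]@np.c_[u,v])
```

```text
[ 0.60244663 -0.03138007  0.06115198] [-3.72543082 -4.39712617 -3.41068262] [-0.93206888  0.69502512 -0.09168453] [[-0.9575  0.2885 -0.0023]
 [ 0.2885  0.9575 -0.0016]
 [ 0.0018 -0.0022 -1.    ]]
to go jig x,y [ 0.00017599 -0.00185504] F [-2.30458243 -5.28227727]
```

Request:
{"fn": "send_rows", "kwargs": {"deltas": [[0, -0.01, 0.005, 0, 0, 0, 0], [0, -0.02, 0.01, 0, 0, 0, 0], [0, -0.025, 0.015, 0, 0, 0, 0], [0, -0.025, 0.015, 0, 0, 0, 0], [0, -0.025, 0.015, 0, 0, 0, 0]]}}

```text
clock: 23.62
tcp_pos: [0.6026, -0.0314, 0.0611]
orientation: [-0.458, -3.098, 0.005]
contact_force: [-17.1, -5.3, 9.8]
grip_width: 0.0141
```

```bash
cat > chk.py <<'E'
from rel import *
o=r.get_obs(); T=o["tcp_pos"]; print(o["clock"],T,o["contact_force"].round(2),o["moment"].round(2))
pf=np.array([.6222,.0495]); u=np.array([np.cos(-.2915),np.sin(-.2915)]);v=np.array([-u[1],u[0]])
g=pf+(.0595-.055)*u+(-.025-.06)*v; print("to go jig x,y",(g-T[:2])@np.c_[u,v],"F",o["contact_force"][:2]@np.c_[u,v])
M=R.from_rotvec(o["orientation"]).as_matrix(); print("tool x yaw-pi",np.arctan2(-M[1,0],-M[0,0]))
E
python3 chk.py
```

```text
23.6167 [ 0.60255175 -0.03137899  0.0611031 ] [-17.15  -5.29   9.81] [-1.22  3.24 -0.14]
to go jig x,y [ 7.56175983e-05 -1.88628501e-03] F [-14.90398516  -9.99652134]
tool x yaw-pi -0.2938312947315277
```

Request:
{"fn": "send_rows", "kwargs": {"deltas": [[0, 0, 0.01, -0.006, 0, 0, 0], [0, 0, 0.02, -0.01, 0, 0, 0], [0, 0, 0.02, -0.01, 0, 0, 0], [0, 0, 0.02, -0.01, 0, 0, 0], [0, 0, 0.02, -0.01, 0, 0, 0], [0, 0, 0.02, -0.01, 0, 0, 0]]}}

```text
clock: 24.12
tcp_pos: [0.6027, -0.0311, 0.0615]
orientation: [-0.461, -3.097, 0.01]
contact_force: [-14.2, -11.2, 1.0]
grip_width: 0.0142
```

```bash
python3 chk.py
python3 - <<'E'
from h import *
w=r.grab_frame("wrist"); t=r.grab_frame("top"); s=r.grab_frame("scene")
a=crop(s,235,190,100,75,4,None); b=crop(t,262,130,100,75,4,None); cv2.imwrite("pics/fin.png",np.vstack([np.hstack([a,b]),cv2.resize(crop(w,120,100,400,150,2,None),(800,300))]))
E
```

```text
24.1167 [ 0.60270579 -0.03108091  0.06148174] [-14.25 -11.19   1.04] [-2.4   2.84 -0.09]
to go jig x,y [ 1.37330614e-05 -2.21606291e-03] F [-10.43022318 -14.81566332]
tool x yaw-pi -0.2953117147472525
```

Request:
{"fn": "send_rows", "kwargs": {"deltas": [[0, -0.012, 0.004, -0.002, 0, 0, 0], [0, -0.012, 0.004, -0.002, 0, 0, 0], [0, -0.012, 0.004, -0.002, 0, 0, 0], [0, -0.012, 0.004, -0.002, 0, 0, 0], [0, -0.012, 0.004, -0.002, 0, 0, 0], [0, -0.012, 0.004, -0.002, 0, 0, 0], [0, -0.012, 0.004, -0.002, 0, 0, 0], [0, -0.012, 0.004, -0.002, 0, 0, 0], [0, -0.012, 0.004, -0.002, 0, 0, 0], [0, -0.012, 0.004, -0.002, 0, 0, 0]]}}

```text
clock: 25.1
tcp_pos: [0.6027, -0.0311, 0.0615]
orientation: [-0.46, -3.093, 0.011]
contact_force: [-19.0, -10.7, 5.1]
grip_width: 0.0146
```

```bash
python3 chk.py
python3 - <<'E'
from h import *
s=r.grab_frame("scene"); t=r.grab_frame("top")
for f,bx in((s,(295,215,345,270)),(t,(270,140,310,190))):
    for n,lo,hi in(("blue",(105,120,30),(125,255,255)),("orange",(2,190,60),(12,255,255))):
        try: print(n,blob(f,lo,hi,bx), proj(f,[.622,.0495,.0225 if n=="blue" else .044]).round(1))
        except Exception as e: print(n,e)
E
```

```text
25.1 [ 0.60274972 -0.03111242  0.06151277] [-19.   -10.71   5.14] [-2.35  3.82 -0.02]
to go jig x,y [-3.73937274e-05 -2.19850188e-03] F [-15.11906634 -15.72093084]
tool x yaw-pi -0.2954158174837518
blue (array([312.93243243, 245.41891892]), array([304, 236,  18,  16, 148], dtype=int32)) [[313.2 242.4]]
orange (array([310.16666667, 239.41666667]), array([307, 237,   8,   5,  12], dtype=int32)) [[313.2 236.4]]
blue attempt to get argmax of an empty sequence
orange attempt to get argmax of an empty sequence
```

```bash
python3 -c "
from bench import r
print(r.hand_in())"
```

```text
the job is handed in; nothing more can be done
None
```

I threaded the blue collar onto the post and released it, then set the orange collar on top and released it. I then laid the black insert on the bed, pushed it into the corner, and handed the job in at about 25 s still gripping it. No verdict was reported.

**Last checks:**
- **Push forces:** the wrist measured about 15 N towards the fence and about 16 N towards the collar, with the TCP still. These are wrist forces, so friction takes an unmeasured share of each contact. I judged both contacts well over 3 N.
- **Height and yaw:** the block sat at bed height, judged from the TCP (0.0615 m, against 0.051 m when I gripped it on the table). The tool's yaw was within 0.004 rad of the fence yaw I measured.
- **Collars:** close pictures taken after each release showed blue and then orange sitting flat around the post.

**What disagreed or was missing:**
- **Picture limit:** my final confirming picture was refused (limit of 12), so the last state was checked only by numbers.
- **Blob check:** the scene camera still found blue at its place, within about 3 px. Orange was only a 12-pixel fragment, also about 3–4 px off. The top view found neither collar, and I did not look into why.
- **Block position:** it stopped about 2 mm further along jig y than predicted. That fits the collar's 1.5 mm play on the post plus calibration error.

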